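# Weigh the wide ink tin on the spring scale

## Task

Weigh the wide ink tin: pick it up by its wooden grip, hang it by its strap handle on the hook of the spring scale, and lower it until the spring carries it. Hold it there for a moment to settle, then gently let go without a drop or bounce and draw back, so that it hangs freely and at rest. Leave the slim ink tin standing where it is.

Things in the scene. Friction and masses are not known exactly. Their poses are not given: they have to be found in the camera images.
- wide_tin: the wide ink tin to weigh: closed bare-metal tin, 68 mm diameter, 50 mm high, 240 to 440 g, with a fixed upright handle of 10 mm wide steel strap: an arch in the tin's y-z plane, open along its x, 48 mm wide inside, from the lid (z 50 mm) to the peak (z 104 mm). A wooden grip stands on the peak. Origin: centre of the underside, z up. Yaw and yaw + 180 degrees look the same
- wide_tin_grip (a point): middle of the wide tin's square wooden grip, 125.5 mm above its underside; the grip measures 20 mm along the tin's x, 22 mm along y, and runs from z 107 to 143 mm. Taken across y, with the TCP here or up to 10 mm higher, the fingers clear the hook
- wide_tin_loop (a point): underside of the peak of the wide tin's strap handle, the point that rests on the hook, 104 mm above the tin's underside
- slim_tin: the slim ink tin, to be left alone: same height (50 mm), same kind of handle and grip, but only 48 mm diameter. Origin: centre of the underside, z up
- scale: spring scale fixed to the table: grey foot plate (10 mm thick, 100 mm wide) and a 268 mm high, 50 mm wide column whose front face lies 18 mm in front of the origin. The hook sticks out level from the front, along the scale's -x. Origin: underside of the foot below the column's axis, z up, x from the hook to the column
- hook_seat (a point): top of the hook's bar (8 mm thick, along the scale's x) at its shallow seat, where the strap should rest: 100 mm in front of the column's axis, 192 mm above the table when empty; moves with the hook. The upturned tip lies 27 mm in front of the seat and rises 16 mm above it: bring the arch past the tip from the front (toward the scale's +x), then lower
- hook (a joint): how far the hook has been pulled down, m: 0 when empty, stop at 0.060; the spring takes 120 N/m, so it sinks about 20 to 36 mm under the wide tin (middle 28 mm) and swings for about a second when let go suddenly
There are look-alikes about, which are no part of the job. Leave any green or orange look-alike of the wide_tin alone.

How it is judged:
On the way, in this order (a step that is already met when the one before it is completed fails the run):
1. the wide tin is held clear of the table (height (world z) of wide_tin above 0.03 m and contact force between the fingers and wide_tin above 0.5 N), for 0.1 s.
2. still held, the wide tin rests with its handle on the hook, which it has pulled down at least 10 mm, and is steady (contact force between the fingers and wide_tin above 0.3 N and value of joint hook above 0.01 m and distance between wide_tin_loop and hook_seat below 0.025 m and linear speed of wide_tin below 0.03 m/s), for 0.2 s.
At the end, for the whole second after the job is handed in: the wide tin hangs freely by its strap handle from the hook, the peak of the handle within 25 mm of the hook's seat, the hook pulled down 15 to 45 mm by the tin's weight alone, the tin within 15 degrees of upright and at rest (under 50 mm/s) (distance between wide_tin_loop and hook_seat below 0.025 m and value of joint hook between 0.015 and 0.045 m and angle between wide_tin's own z axis and vertical below 0.26 rad and contact force between wide_tin and hook above 1.5 N and linear speed of wide_tin below 0.05 m/s); the robot touches nothing.
It fails at once if the wide tin drops or bounces when let go (over 0.25 m/s while the fingers do not touch it) (contact force between the fingers and wide_tin below 0.02 N and linear speed of wide_tin above 0.25 m/s).
It fails at once if the slim tin is moved more than 30 mm or tipped (distance of slim_tin from where it was at the start of the episode above 0.03 m or angle between slim_tin's own z axis and vertical above 0.3 rad).
It also fails if it takes over 45 s, if anything falls off the work surface, if the arm or the gripper's body presses on something with over 40 N, if the wrist force passes 120 N, or if a joint passes its speed limit or range.

## Robot

A 6-joint arm with a two-finger parallel gripper is mounted at the origin on a cart in front of the work surface, level with it; the furniture and walls round the work are solid. World frame = base frame: x ahead of the robot, y to its left, z up, the work surface at z = 0. Lengths are in m, angles in rad, forces in N, time in s.
With the tool pointing down it reaches from about 0.225 to 0.875 m from the base axis. Payload 3.4 kg.
Tool frame: the origin (TCP) lies between the finger pads, 19 mm behind the fingertips; this is the grasp point; z points along the fingers, y is the line along which they close (so a half turn about z gives the same grasp; the last joint's range is limited). The gripper opens to 85 mm and grips with 20 to 120 N. Pads are 22 mm wide; open, the fingers measure 114 mm over their backs; the gripper's body (76 mm by 85 mm) begins 54 mm behind the grasp point. The pads swing forward as they close: fully open they stand 13 mm farther back than shut.
Start: joints at [1.222, 0.276, 1.505, -0, 1.361, -0.121], TCP at [0.13, 0.56, 0.25] pointing down, gripper open.
Joint ranges: [-2.89, 2.89], [-0.75, 2.08], [0.22, 2.7], [-1.18, 4.32], [0.11, 2.71], [-2.7, 2.7]. Speed limits (rad/s): [2.57, 2.57, 3.14, 3.14, 3.14, 3.14].

## Interface

Orientations are given as a unit quaternion [w, x, y, z].
In Python, from rig import readout, vision, manip gives the robot as it stands.
- The arm moves only by the shell command python3 -m handwheel 'ROWS' [FORCE]. ROWS is JSON, a list of rows, each a list of 3 entries, a list of its own where there are three numbers: the shift along the tool's x, y, z in mm, then the turn, a rotation vector about the tool's x, y, z in units of 6 degrees (1.0 is 6 degrees), then the closure, from -1 (fully open) to 1 (shut), so that 0 is half open. A call has 1 to 20 rows; each row shifts and turns the commanded pose from where the row before left it, along the tool's axes as they then stand; what a row does not reach is not made up. A row lasts 1/8 s, in which the tool goes at most 62.5 mm and 10.7 degrees, less where a joint would pass 70% of its speed; a pose out of reach is approached as far as the arm can. A call is refused whole if a number of a shift passes 62.5 or a number of a turn 1, either way. A call with a gripper value outside its range is refused whole. The fingers move at their own pace and stop on an object; FORCE is the grip in N (left out, the last holds). Time passes only in rows, so rows that do not move let the fingers close. It gives the time, the measured TCP pose, the force, the opening and the grip force at its end, in the units of the state.
- readout.get_state(): the state, without advancing time (a new reading comes with each control period).
- vision.get_image(name): name is "scene" or "top" or "wrist"; returns the picture (400x640x3 uint8, blue, green, red); there is no depth.
- vision.camera_params(name): a dict with "intrinsics" (3x3 intrinsics, pixels), "rvec" (rotation vector, rad) and "tvec" (3), from world to camera coordinates, as OpenCV has them; the wrist camera has in their place "hand_eye" (4x4, takes a point from camera to tool coordinates, whose origin is the TCP and whose axes are the flange's). Camera axes: x right, y down, z forward; pixel columns grow to the right and rows downward; lengths in m; the calibration is good to about 2 mm. The wrist camera is an equidistant fisheye: a pixel r from the principal point sees the ray r / f radians off the axis. A picture is of the moment at which its call begins: read the wrist's pose just before it. camera_params takes no time and is no camera call.
- manip.sign_off(): hands the job in; it is judged then, once.
The state is a dict: "clock": time; "qpos": joint angles; "qd": joint speeds; "effort": joint torques, N m; "position": TCP position; "ee_rot": TCP orientation; "contact_force": force on the tool from outside, world axes, zero at the start; "moment": the same for the moment, N m; "width": finger opening in m; "gripper_force": force on a finger pad.
Only numpy, scipy, OpenCV 4.12 (cv2) and the standard library are available. Lean on these libraries where they do the work, as an engineer would, in place of code of your own. Each camera call takes 0.05 s, during which the arm holds its last target. There are 200 camera calls.

## Working session

There is one attempt and no reset: what is moved stays moved. The work goes in short steps, Python scripts to look and compute and a shell command to move; the robot and the scene stay as the last step left them, time stands still between calls to the robot, and variables do not carry over. Pictures are saved under pics/ and viewed, at most 11 in all, crops included, and the job is handed in when it is done.

```bash
mkdir -p pics; python3 - <<'E'
from rig import readout, vision
import cv2,numpy as np
s=readout.get_state(); print(s['clock'],s['position'],s['ee_rot'],s['width'])
for n in ("scene","top"):
    im=vision.get_image(n); cv2.imwrite(f'pics/{n}0.png',im); print(n,{k:np.round(v,3).tolist() for k,v in vision.camera_params(n).items()})
im=vision.get_image("wrist"); cv2.imwrite('pics/wrist0.png',im)
print(vision.camera_params("wrist"))
E
```

```text
0.0 [0.12970659 0.55969004 0.24914473] [-1.94982950e-04  1.13662142e-01  9.93519063e-01 -8.66699016e-04] 0.08531372529676397
scene {'intrinsics': [[416.987, 0.0, 319.961], [0.0, 416.987, 197.262], [0.0, 0.0, 1.0]], 'rvec': [0.819, -2.581, 1.102], 'tvec': [0.44, 0.304, 0.822]}
top {'intrinsics': [[410.322, 0.0, 310.075], [0.0, 410.322, 194.737], [0.0, 0.0, 1.0]], 'rvec': [2.202, -2.155, 0.153], 'tvec': [0.001, 0.526, 0.92]}
{'intrinsics': array([[309.70691629,   0.        , 315.25129135],
       [  0.        , 309.70691629, 198.9717618 ],
       [  0.        ,   0.        ,   1.        ]]), 'hand_eye': array([[ 6.92006642e-04, -9.63080794e-01, -2.69211638e-01,
         6.82984174e-02],
       [ 9.99999700e-01,  7.60512592e-04, -1.50174178e-04,
         1.18495123e-03],
       [ 3.49368707e-04, -2.69211453e-01,  9.63081031e-01,
        -1.23717567e-01],
       [ 0.00000000e+00,  0.00000000e+00,  0.00000000e+00,
         1.00000000e+00]])}
```

```bash
ls .
```

```text
pics
```

View pics/scene0.png

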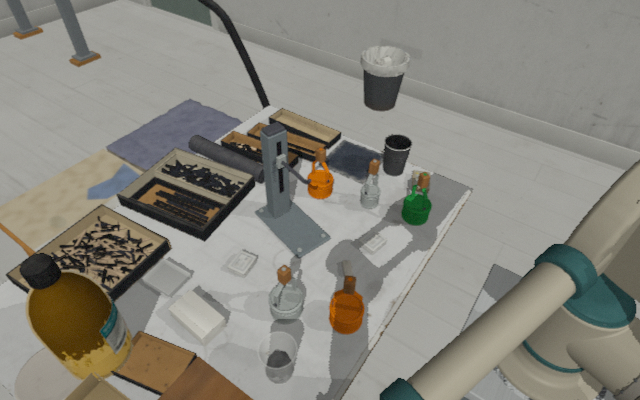

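View pics/top0.png

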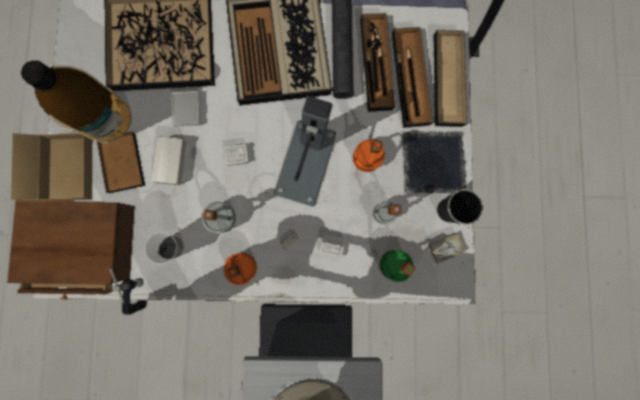

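The scene view shows bare-metal tins at about (286,300) and (370,190), and the scale column at (277,170). The top view shows the same tins at (218,216) and (388,210), and the scale foot between (285,195) and (330,105). I'll crop closer to get exact pixels.

```bash
cat > h.py <<'E'
import numpy as np,cv2
from rig import readout,vision
from scipy.spatial.transform import Rotation as R
def ray(n,px):
    c=vision.camera_params(n);K=c['intrinsics'];Rm=cv2.Rodrigues(np.array(c['rvec'],float))[0]
    d=Rm.T@np.linalg.solve(K,[px[0],px[1],1]); o=-Rm.T@np.array(c['tvec']).ravel(); return o,d/np.linalg.norm(d)
def plane(n,px,z):
    o,d=ray(n,px); return o+d*(z-o[2])/d[2]
def tri(p,q):
    (o,d),(a,b)=ray('scene',p),ray('top',q)
    A=np.stack([d,-b],1);t=np.linalg.lstsq(A,a-o,rcond=None)[0]
    P,Q=o+d*t[0],a+b*t[1]; return (P+Q)/2,np.linalg.norm(P-Q)
def proj(n,P):
    c=vision.camera_params(n); return cv2.projectPoints(np.array([P],float),np.array(c['rvec']),np.array(c['tvec']),c['intrinsics'],None)[0].ravel()
def tool():
    s=readout.get_state();w=s['ee_rot'];return np.array(s['position']),R.from_quat([w[1],w[2],w[3],w[0]])
E
python3 - <<'E'
from h import *
s=cv2.imread('pics/scene0.png');t=cv2.imread('pics/top0.png')
def crop(im,x,y,w,h,k): return cv2.resize(im[y:y+h,x:x+w],None,fx=k,fy=k,interpolation=cv2.INTER_CUBIC)
a=np.hstack([crop(t,185,185,66,66,6),crop(t,360,180,66,66,6)]);cv2.imwrite('pics/c1.png',np.vstack([a]))
b=crop(s,245,120,133,100,6);cv2.imwrite('pics/c2.png',b)
c=np.hstack([crop(t,260,90,80,120,4.8),crop(s,250,255,80,120,4.8)]);cv2.imwrite('pics/c3.png',c)
print(tri((286,300),(218,216)),tri((370,190),(388,210)))
print(proj('top',[.13,.56,.25]))
E
```

```text
(array([0.47068372, 0.21944708, 0.03584785]), np.float64(0.002882497368020645)) (array([ 0.49369049, -0.16741179,  0.0380026 ]), np.float64(0.0007227503842346602))
[-25.74753006 413.02948218]
```

View pics/c1.png

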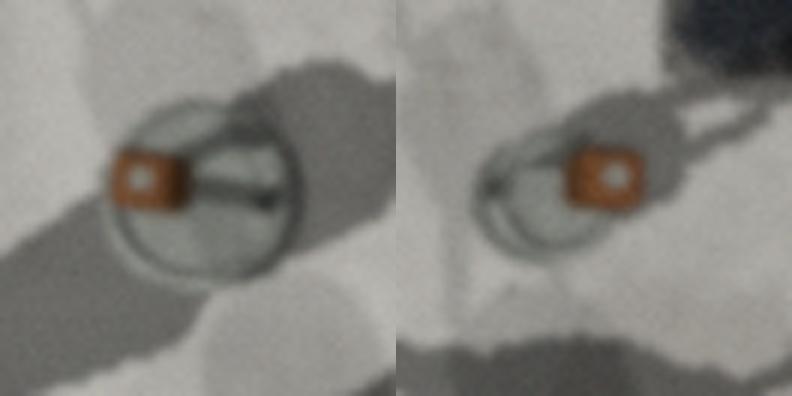

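View pics/c2.png

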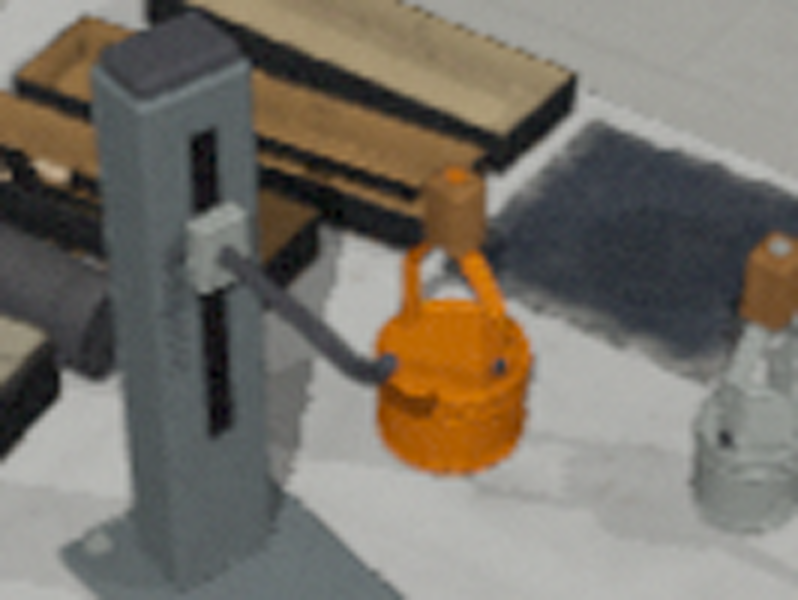

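View pics/c3.png

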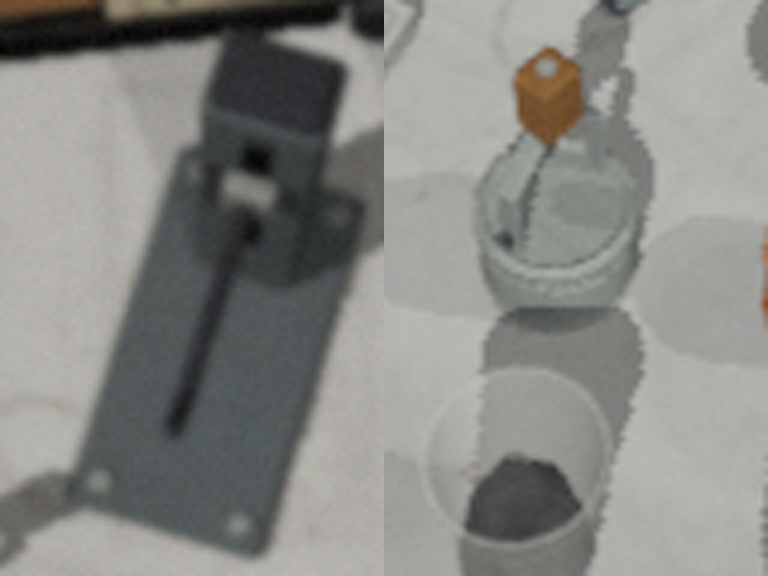

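Wide tin is the left one (about 32 px across against 24 px for the other). Crop pixels noted: its grip top dot at top (208.3,214.7) and scene (283.8,269.2), strap feet at top (229.2,218.3) and scene (275.2,305), hook tip at top (296.5,180) and scene (309.2,181.3).

```bash
python3 - <<'E'
from h import *
np.set_printoptions(precision=4,suppress=True)
print('grip top tri',tri((283.8,269.2),(208.3,214.7)))
g=plane('top',(208.3,214.7),.143);print('grip plane top/scene',g,plane('scene',(283.8,269.2),.143))
f=plane('top',(229.2,218.3),.05);f2=plane('scene',(275.2,305),.05)
print('feet',f,f2,f-g,f2-g,np.linalg.norm((f-f2)[:2]))
for a,b in((f,g),(f,f2),(g,f2)): print('y-axis yaw deg',np.degrees(np.arctan2(*(a-b)[1::-1])))
# diameters
for (l,r) in (((105/6+185,217),(300/6+185,217)),((474/6+294,215),(625/6+294,215))): print('dia',np.linalg.norm(plane('top',l,.05)-plane('top',r,.05)))
print('slim grip', plane('top',((615-396)/6+360,178/6+180),.143))
c=lambda x,y:(x/4.8+260,y/4.8+90)
print('tip tri',tri((309.2,181.3),c(175,430)),plane('top',c(175,430),.205))
r=plane('top',c(245,215),.19);tp=plane('top',c(175,430),.205);d=r-tp;print('root',r,np.degrees(np.arctan2(d[1],d[0])),np.linalg.norm(d[:2]))
FL,FR,BL,BR=[plane('top',c(*p),.01) for p in((75,495),(260,555),(185,150),(363,205))]
print('foot',FL,FR,BL,BR)
for e in (BL-FL,BR-FR): print(np.degrees(np.arctan2(e[1],e[0])),np.linalg.norm(e))
print(np.linalg.norm(FL-FR),np.degrees(np.arctan2(*(FL-FR)[1::-1]))-90)
# column top corners z .268
T=[plane('top',c(*p),.268) for p in((225,35),(350,65),(330,138),(205,103))]
for q in T: print(q[:2])
print(np.mean(T,0))
E
```

```text
grip top tri (array([0.4686, 0.2192, 0.1422]), np.float64(0.0006051886441286696))
grip plane top/scene [0.4683 0.2189 0.143 ] [0.4685 0.2198 0.143 ]
feet [0.4666 0.1924 0.05  ] [0.4739 0.2469 0.05  ] [-0.0017 -0.0266 -0.093 ] [ 0.0055  0.028  -0.093 ] 0.055042399221781176
y-axis yaw deg -93.76081292350263
y-axis yaw deg -97.5944545260456
y-axis yaw deg -101.16805943231432
dia 0.07211206469548227
dia 0.05728989369916363
slim grip [ 0.4869 -0.1615  0.143 ]
tip tri (array([0.5362, 0.0438, 0.1995]), np.float64(0.0015589523063827772)) [0.5347 0.0434 0.205 ]
root [0.6258 0.0172 0.19  ] -16.070224858423806 0.09483262357004754
foot [0.5301 0.0928 0.01  ] [0.5026 0.0014 0.01  ] [0.7054 0.0428 0.01  ] [ 0.6797 -0.0469  0.01  ]
-15.902437541588254 0.18221419451980891
-15.266828681981062 0.18350920525998474
0.09540668898440552 -16.73989666294777
[0.6732 0.0281]
[ 0.6632 -0.0183]
[ 0.6352 -0.0114]
[0.6471 0.0349]
[0.6547 0.0083 0.268 ]
```

The measurements hold up:
- **Wide tin:** centre (0.4685, 0.219), tin y axis at about 82°. Grip top triangulates to z = 0.142, as expected.
- **Scale:** yaw about -16°, hook seat at about (0.560, 0.036, 0.192).

Moving above the tin now: up first, then round the cabinet.

```bash
python3 -m handwheel '[[[0,0,-33],[0,0,0],-1],[[0,0,-33],[0,0,0],-1],[[0,0,-34],[0,0,0],-1],[[-13,-35,0],[0,0,0],-1],[[-13,-35,0],[0,0,0],-1],[[-13,-35,0],[0,0,0],-1],[[-13,-35,0],[0,0,0],-1],[[-12,-35,0],[0,0,0],-1],[[-12,-35,0],[0,0,0],-1],[[-12,-35,0],[0,0,0],-1],[[-40,-1,0],[0,0,0],-1],[[-40,-1,0],[0,0,0],-1],[[-40,-1,0],[0,0,0],-1],[[-40,-1,0],[0,0,0],-1],[[-40,-1,0],[0,0,0],-1],[[-40,-1,0],[0,0,0],-1],[[-40,-1,0],[0,0,0],-1],[[-40,-1,0],[0,0,0],-1],[[0,0,20],[0,0,-0.9],-1],[[0,0,20],[0,0,0],-1]]' 40
python3 - <<'E'
from h import *
p,r=tool();print(readout.get_state()['clock'],p,r.as_matrix().round(4).tolist())
im=vision.get_image('wrist');cv2.imwrite('pics/w1.png',im)
c=vision.camera_params('wrist');H=c['hand_eye'];K=c['intrinsics']
for q in ([.4685,.2192,.143],[.4685,.2192,.0]):
    v=np.linalg.inv(H)@np.r_[r.inv().apply(np.array(q)-p),1];th=np.arctan2(np.hypot(v[0],v[1]),v[2]);print(K[:2,2]+K[0,0]*th*v[:2]/np.hypot(v[0],v[1]))
E
```

```text
clock: 2.65
position: [0.4707, 0.2212, 0.309]
ee_rot: [-0.0, 0.067, 0.998, -0.0]
contact_force: [-0.4, -0.8, -0.2]
width: 0.0854
gripper_force: 0.0
2.65 [0.47069648 0.22123193 0.30895143] [[-0.991, 0.1336, -0.0008], [0.1336, 0.991, -0.0001], [0.0008, -0.0002, -1.0]]
[311.68846387 184.35716201]
[312.87237414 161.8068166 ]
```

View pics/w1.png

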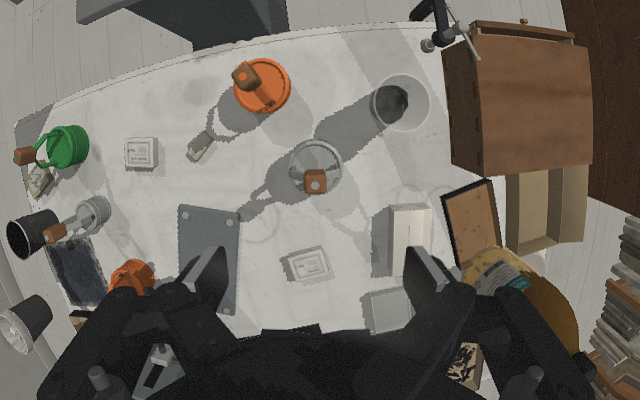

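The wrist view shows the wide tin at (315,165) with its wooden grip at about (316,181), near the predicted (312,184). I'll mask the grip for its exact centre and edge angle.

```bash
cat >> h.py <<'E'
def wray(px,p,r):
    c=vision.camera_params('wrist');H=c['hand_eye'];K=c['intrinsics']
    u=np.array(px)-K[:2,2];n=np.hypot(*u);th=n/K[0,0]
    d=np.r_[u/n*np.sin(th),np.cos(th)]
    return p+r.apply(H[:3,3]),r.apply(H[:3,:3]@d)
def wplane(px,p,r,z):
    o,d=wray(px,p,r);return o+d*(z-o[2])/d[2]
E
python3 - <<'E'
from h import *
p,r=tool();im=cv2.imread('pics/w1.png')
x0,y0=280,130;c=im[y0:y0+80,x0:x0+80];hsv=cv2.cvtColor(c,cv2.COLOR_BGR2HSV)
m=cv2.inRange(hsv,(3,90,60),(20,255,255));cs,_=cv2.findContours(m,0,2);k=max(cs,key=cv2.contourArea)
b=cv2.minAreaRect(k);print(b,cv2.contourArea(k))
P=[wplane(q+[x0,y0],p,r,.143) for q in cv2.boxPoints(b)];print(np.round(P,4)[:,:2])
for i in range(4): e=P[(i+1)%4]-P[i];print(np.degrees(np.arctan2(e[1],e[0])),np.linalg.norm(e))
k=6;cv2.imwrite('pics/c4.png',cv2.resize(c,None,fx=6,fy=6,interpolation=2))
E
```

```text
((34.5, 51.0), (24.0, 21.0), 90.0) 462.0
[[0.4496 0.2135]
 [0.4522 0.233 ]
 [0.4753 0.2301]
 [0.4727 0.2102]]
82.37255991333934 0.019740344857269176
-7.2390408463803215 0.023278662699355065
-97.60670298296924 0.020097401921325135
171.88228865925504 0.023286254209864625
```

View pics/c4.png

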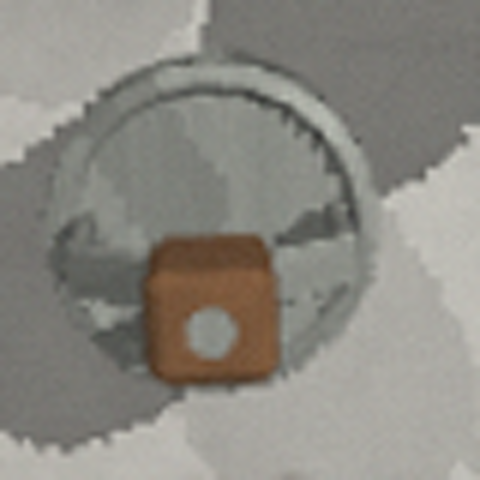

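The grip's edges line up with the tool (82.4°), and its dot at (315.3,185.5) puts it within about 2 mm of the current TCP. Descending and gripping.

```bash
python3 -m handwheel '[[[1,0,35],[0,0,0],-1],[[0,0,35],[0,0,0],-1],[[0,0,35],[0,0,0],-1],[[0,0,35],[0,0,0],-1],[[0,0,25],[0,0,0],-1],[[0,0,14],[0,0,0],-1],[[0,0,0],[0,0,0],0],[[0,0,0],[0,0,0],0.3],[[0,0,0],[0,0,0],0.5],[[0,0,0],[0,0,0],0.7],[[0,0,0],[0,0,0],1],[[0,0,0],[0,0,0],1],[[0,0,0],[0,0,0],1],[[0,0,0],[0,0,0],1]]' 60
```

```text
clock: 4.45
position: [0.4697, 0.2217, 0.132]
ee_rot: [0.001, 0.067, 0.998, 0.0]
contact_force: [-1.7, -0.9, 6.3]
width: 0.021
gripper_force: 59.8
```

```bash
python3 -m handwheel '[[[0,0,-8],[0,0,0],1],[[0,0,-20],[0,0,0],1],[[0,0,-30],[0,0,0],1],[[0,0,-30],[0,0,0],1],[[0,0,-20],[0,0,0],1],[[0,0,-8],[0,0,0],1],[[-2,-10,0],[0,0,0.2],1],[[-5,-22,0],[0,0,0.3],1],[[-5,-22,0],[0,0,0.3],1],[[-5,-22,0],[0,0,0.3],1],[[-5,-22,0],[0,0,0.3],1],[[-5,-22,0],[0,0,0],1],[[-5,-22,0],[0,0,0],1],[[-3,-15,0],[0,0,0],1],[[0,-4,0],[0,0,0],1],[[0,0,0],[0,0,0],1],[[0,0,0],[0,0,0],1]]' 60
python3 - <<'E'
from h import *
p,r=tool();print(p,r.as_matrix().round(4).tolist())
T,S=vision.get_image('top'),vision.get_image('scene')
cv2.imwrite('pics/top2.png',T);cv2.imwrite('pics/scene2.png',S)
cv2.imwrite('pics/c5.png',cv2.resize(S[120:270,220:370],None,fx=4,fy=4,interpolation=2))
E
```

```text
clock: 6.58
position: [0.4669, 0.0578, 0.2469]
ee_rot: [-0.0, 0.139, 0.99, 0.0]
contact_force: [0.3, -0.3, -3.8]
width: 0.0211
gripper_force: 59.2
[0.46692153 0.0578053  0.24693463] [[-0.9612, 0.276, 0.0], [0.276, 0.9611, 0.0006], [0.0002, 0.0006, -1.0]]
```

View pics/c5.png

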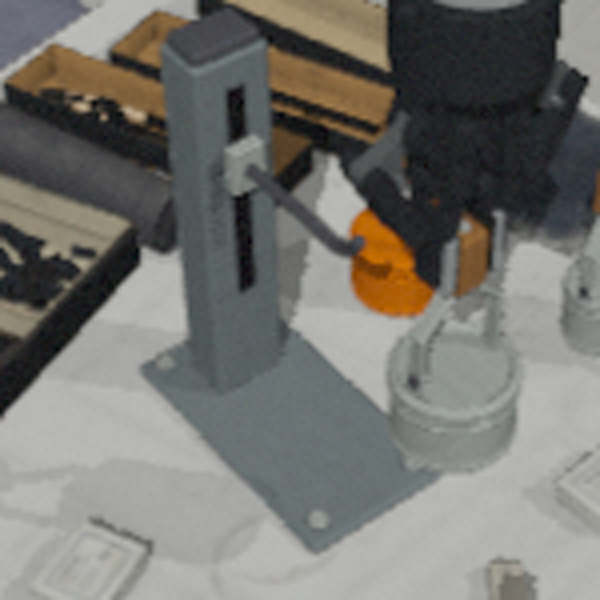

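The scene crop shows the tin held upright with its arch facing the hook, tip at crop (358,245). The tool needs about +5 mm sideways and 95 mm forward; the loop is at about z = 0.219, which clears the tip at 0.208.

```bash
python3 -m handwheel '[[[0,5,-3],[0,0,0],1],[[-6,0,0],[0,0,0],1],[[-12,0,0],[0,0,0],1],[[-14,0,0],[0,0,0],1],[[-14,0,0],[0,0,0],1],[[-14,0,0],[0,0,0],1],[[-14,0,0],[0,0,0],1],[[-12,0,0],[0,0,0],1],[[-6,0,0],[0,0,0],1],[[-3,0,0],[0,0,0],1],[[0,0,0],[0,0,0],1],[[0,0,0],[0,0,0],1]]' 60
python3 - <<'E'
from h import *
S=vision.get_image('scene');cv2.imwrite('pics/scene3.png',S)
cv2.imwrite('pics/c6.png',cv2.resize(S[110:240,240:370],None,fx=4.5,fy=4.5,interpolation=2))
E
```

```text
clock: 8.18
position: [0.5591, 0.0359, 0.2501]
ee_rot: [-0.0, 0.14, 0.99, 0.0]
contact_force: [0.1, -0.2, -3.2]
width: 0.021
gripper_force: 59.2
```

View pics/c6.png

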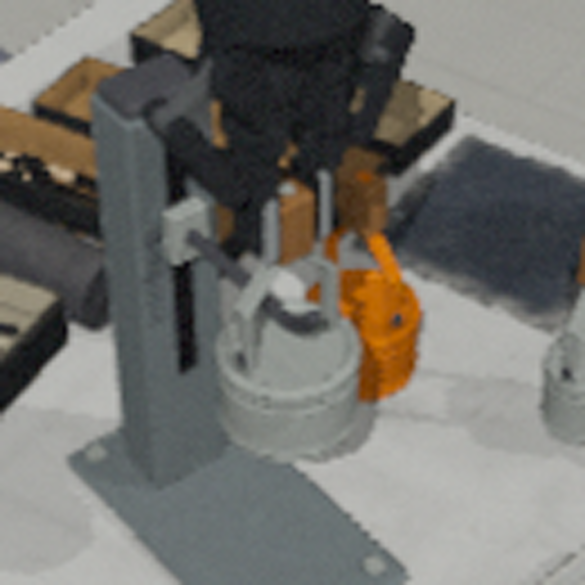

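The hook bar now passes through the arch (enters at crop (230,265), upturned tip out at (320,320)), with no contact force. Lowering onto it.

```bash
python3 -m handwheel '[[[0,0,6],[0,0,0],1],[[0,0,8],[0,0,0],1],[[0,0,7],[0,0,0],1],[[0,0,5],[0,0,0],1],[[0,0,4],[0,0,0],1],[[0,0,4],[0,0,0],1],[[0,0,4],[0,0,0],1],[[0,0,4],[0,0,0],1],[[0,0,0],[0,0,0],1],[[0,0,0],[0,0,0],1],[[0,0,0],[0,0,0],1]]' 60
python3 -m handwheel '[[[0,0,4],[0,0,0],1],[[0,0,4],[0,0,0],1],[[0,0,0],[0,0,0],1],[[0,0,0],[0,0,0],1],[[0,0,0],[0,0,0],1]]' 60
```

```text
clock: 9.6
position: [0.5596, 0.0358, 0.2082]
ee_rot: [0.0, 0.14, 0.99, 0.0]
contact_force: [-0.3, 0.2, -1.6]
width: 0.0213
gripper_force: 59.3
clock: 10.22
position: [0.5598, 0.0357, 0.2002]
ee_rot: [0.0, 0.14, 0.99, 0.0]
contact_force: [1.4, -0.4, -0.7]
width: 0.0212
gripper_force: 59.4
```

```bash
python3 -m handwheel '[[[0,0,3],[0,0,0],1],[[0,0,2],[0,0,0],1],[[0,0,0],[0,0,0],1],[[0,0,0],[0,0,0],1],[[0,0,0],[0,0,0],1]]' 60
python3 - <<'E'
from h import *
f=[]
for i in range(20): vision.get_image('top');f.append(readout.get_state()['contact_force'])
print(np.mean(f,0),np.std(f,0),readout.get_state()['position'])
S=vision.get_image('scene');cv2.imwrite('pics/scene4.png',S)
E
```

```text
clock: 10.85
position: [0.5598, 0.0357, 0.1951]
ee_rot: [0.0, 0.14, 0.99, 0.0]
contact_force: [1.6, 0.0, -0.3]
width: 0.0214
gripper_force: 59.5
[ 1.77136324 -0.03359595 -0.17904931] [0.53019142 0.56992932 0.41922456] [0.55968154 0.03577019 0.19503953]
```

Vertical load is nearly all on the spring. About 1.8 N of push along +x remains, so I'll ease the tool that way.

```bash
python3 -m handwheel '[[[-1,0,0],[0,0,0],1],[[-1,0,1],[0,0,0],1],[[0,0,0],[0,0,0],1],[[0,0,0],[0,0,0],1]]' 60
cat > f.py <<'E'
from h import *
f=[];m=[]
for i in range(12): vision.get_image('scene');s=readout.get_state();f.append(s['contact_force']);m.append(s['moment'])
print(s['clock'],np.mean(f,0).round(2),np.mean(m,0).round(3),s['position'])
E
python3 f.py
python3 -m handwheel '[[[-1,0,0],[0,0,0],1],[[-1,0,0],[0,0,0],1],[[0,0,0],[0,0,0],1],[[0,0,0],[0,0,0],1]]' 60
python3 f.py
```

```text
clock: 12.4
position: [0.5608, 0.0353, 0.1937]
ee_rot: [-0.001, 0.14, 0.99, -0.0]
contact_force: [-1.0, 0.6, -1.0]
width: 0.0215
gripper_force: 59.6
13.0 [-1.7   0.1   0.04] [ 0.074  0.298 -0.001] [0.56144098 0.03512782 0.19399415]
clock: 13.5
position: [0.5635, 0.0347, 0.194]
ee_rot: [0.0, 0.14, 0.99, 0.0]
contact_force: [-1.4, 0.6, -0.6]
width: 0.0212
gripper_force: 59.5
14.1 [-1.19  0.68  0.06] [0.127 0.266 0.005] [0.56348888 0.03470231 0.19402672]
```

Friction at the seat flips the force sign, so I'll back off about 1 mm to take out the side load, then ease the grip.

```bash
python3 -m handwheel '[[[1,0,0],[0,0,0],1],[[0,0,0],[0,0,0],1],[[0,0,0],[0,0,0],1]]' 20
python3 f.py
```

```text
clock: 14.48
position: [0.5632, 0.0348, 0.1943]
ee_rot: [0.001, 0.14, 0.99, 0.0]
contact_force: [1.3, 0.5, 0.0]
width: 0.0213
gripper_force: 59.5
15.075 [ 1.2  -0.24  0.02] [-0.021 -0.263  0.002] [0.56257546 0.03487883 0.1940112 ]
```

```bash
python3 -m handwheel '[[[-0.5,0,0],[0,0,0],1],[[0,0,0],[0,0,0],1],[[0,0,0],[0,0,0],1]]' 20
python3 f.py
```

```text
clock: 15.45
position: [0.5626, 0.0349, 0.1939]
ee_rot: [-0.0, 0.14, 0.99, 0.0]
contact_force: [-0.0, -0.3, -0.5]
width: 0.0212
gripper_force: 59.5
16.05 [-0.05  0.2   0.1 ] [ 0.018  0.008 -0.001] [0.56268326 0.03482746 0.19391887]
```

Forces are all close to zero. Opening slowly.

```bash
python3 -m handwheel '[[[0,0,0],[0,0,0],0.5],[[0,0,0],[0,0,0],0.48],[[0,0,0],[0,0,0],0.46],[[0,0,0],[0,0,0],0.44],[[0,0,0],[0,0,0],0.42],[[0,0,0],[0,0,0],0.4],[[0,0,0],[0,0,0],0.35],[[0,0,0],[0,0,0],0.3],[[0,0,0],[0,0,0],0.2],[[0,0,0],[0,0,0],0],[[0,0,0],[0,0,0],-0.3],[[0,0,0],[0,0,0],-0.6],[[0,0,0],[0,0,0],-0.6],[[0,0,0],[0,0,0],-0.6]]' 20
python3 - <<'E'
from h import *
p,r=tool();im=vision.get_image('wrist');S=vision.get_image('scene')
a=cv2.resize(S[110:240,240:340],(400,520),interpolation=2);b=cv2.resize(im[120:250,265:365],(400,520),interpolation=2)
cv2.imwrite('pics/c7.png',np.hstack([a,b]))
E
```

```text
clock: 17.8
position: [0.5629, 0.0348, 0.194]
ee_rot: [0.0, 0.14, 0.99, 0.0]
contact_force: [0.1, -0.1, -0.6]
width: 0.0689
gripper_force: 0.0
```

View pics/c7.png

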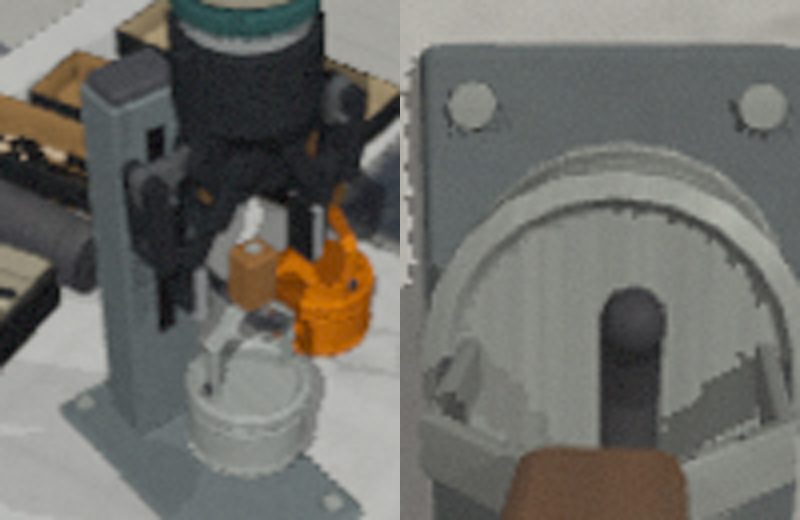

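The scene crop shows the tin hanging on the hook, upright, with open fingers clear of its grip; the wrist crop shows the hook bar centred in the arch. Drawing back: straight up, then away from the scale.

```bash
python3 -m handwheel '[[[0,0,-5],[0,0,0],-0.6],[[0,0,-15],[0,0,0],-0.6],[[0,0,-25],[0,0,0],-0.6],[[0,0,-30],[0,0,0],-0.6],[[0,0,-30],[0,0,0],-0.6],[[0,0,-30],[0,0,0],-0.6],[[20,0,-15],[0,0,0],-0.6],[[30,0,0],[0,0,0],-0.6],[[30,0,0],[0,0,0],-0.6],[[20,0,0],[0,0,0],-0.6],[[0,0,0],[0,0,0],-0.6],[[0,0,0],[0,0,0],-0.6],[[0,0,0],[0,0,0],-0.6],[[0,0,0],[0,0,0],-0.6],[[0,0,0],[0,0,0],-0.6],[[0,0,0],[0,0,0],-0.6]]' 20
python3 - <<'E'
from h import *
S=vision.get_image('scene')
for i in range(10): T=vision.get_image('scene')
a,b=S[150:240,270:325],T[150:240,270:325];print('motion diff',cv2.absdiff(a,b).mean(),cv2.absdiff(S[250:340,100:155],T[250:340,100:155]).mean())
cv2.imwrite('pics/c8.png',cv2.resize(T[100:250,230:400],None,fx=4,fy=4,interpolation=2))
E
```

```text
clock: 19.9
position: [0.467, 0.0624, 0.3439]
ee_rot: [-0.0, 0.14, 0.99, 0.0]
contact_force: [-1.1, 0.6, -1.4]
width: 0.0684
gripper_force: 0.0
motion diff 2.057979797979798 2.419057239057239
```

View pics/c8.png

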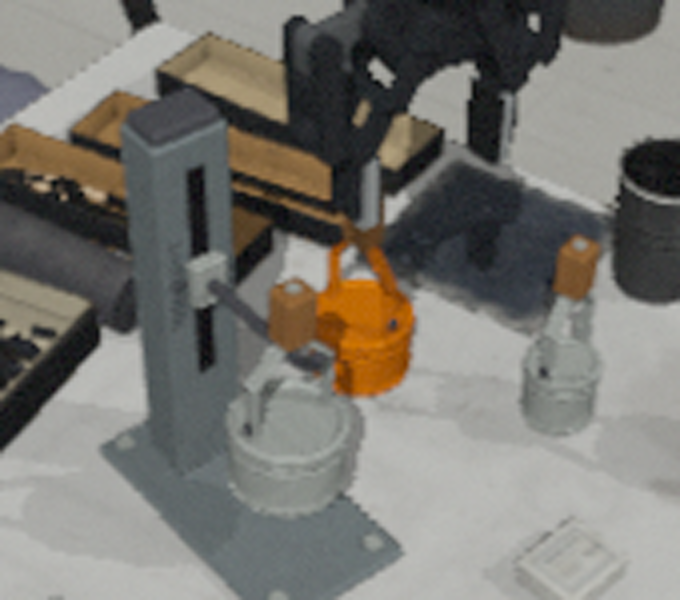

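The wide tin (crop (290,450)) hangs upright and still from the pulled-down hook, the robot is clear, and the slim tin (560,380) hasn't moved. Handing in.

```bash
python3 -c "
from rig import manip; print(manip.sign_off())"
```

```text
the job is handed in; nothing more can be done
None
```

I hung the wide tin on the scale's hook and handed the job in at about 20 s: in the last picture it was upright and at rest, with the robot clear and the slim tin still in place. The hand-in returned no verdict.

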